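# Line up the stock jars by height on the pick row

### The arm

A 6-joint arm with a two-finger parallel gripper is mounted at the origin on the work surface. World frame = base frame: x ahead of the robot, y to its left, z up, the work surface at z = 0. Lengths are in m, angles in rad, forces in N, time in s.
With the tool pointing down it reaches from about 0.225 to 0.875 m from the base axis. Payload 3.4 kg.
Tool frame: the origin (TCP) lies midway between the tips of the shut fingers; the grasp point (between the pads) lies manip.grasp_offset behind it (manip.grasp_offset is the distance from the TCP to the grasp point, in m); y points along the fingers, x is the direction in which the jaws open and shut, and the axes are right-handed (so a half turn about y gives the same grasp; the last joint's range is limited). The gripper opens to 85 mm and grips with 20 to 120 N. Pads are 22 mm wide; open, the fingers measure 114 mm over their backs; the gripper's body (76 mm by 85 mm) begins 54 mm behind the grasp point. The pads swing forward as they close: fully open they stand 13 mm farther back than shut.
Start: joints at [-1.296, 0.276, 1.505, -0, 1.361, -0.121], TCP at [0.222, -0.531, 0.231] pointing down, gripper open.
Joint ranges: [-2.89, 2.89], [-0.75, 2.08], [0.22, 2.7], [-1.18, 4.32], [0.11, 2.71], [-2.7, 2.7]. Speed limits (rad/s): [2.57, 2.57, 3.14, 3.14, 3.14, 3.14].

### API

Orientations are given as a rotation vector (axis times angle).
In Python, from plant import manip gives the robot as it stands. The module is installed in compiled form; this text tells all that it offers.
- The arm moves only by the tool drive_tool, never from a script. Its argument "moves" is a list of rows, each a list of 7 numbers: the shift along the tool's x, y, z in m, then the turn, a rotation vector about the tool's x, y, z in rad, then the finger opening in m, from 0 to 0.0854. A call has exactly 5 rows; each row is the pose to reach, as a shift and turn from the pose measured when the call began, along the tool's axes at that moment; what a row does not reach only later rows make up. A row lasts 1/8 s, in which the tool goes at most 62.5 mm and 10.7 degrees, less where a joint would pass 70% of its speed; a pose out of reach is approached as far as the arm can. A call with a gripper value outside its range is refused whole. The fingers move at their own pace and stop on an object; the grip force is fixed at half the most. Time passes only in rows, so rows that repeat a pose let the fingers close, or fill a call up. It gives the time, the measured TCP pose, the force and the opening at its end, in the units of the state.
- manip.read_state(): the state, without advancing time (a new reading comes with each control period).
- manip.snapshot(name): name is "scene" or "top" or "wrist"; returns the picture (384x512x3 uint8, blue, green, red); there is no depth.
- manip.camera_info(name): a dict with "K" (3x3 intrinsics, pixels), "k1" (the pictures are not rectified: a ray, as slopes to the right and down, at radius r is drawn at 1 + k1 r^2 times it, then the intrinsics apply), "extrinsics" (4x4, takes a point from camera to world coordinates). Camera axes: x right, y up, looking along -z (the intrinsics and any distortion apply to the point x, -y, -z); pixel columns grow to the right and rows downward; lengths in m; the calibration is good to about 2 mm. A picture is of the moment at which its call begins: read the wrist's pose just before it. camera_info takes no time and is no camera call; for the wrist camera it gives the pose at the moment of the call.
- manip.close_job(): hands the job in, once; it reports no verdict.
Trained networks look in the newest picture that a camera, given by its name, has taken for a name from the list of things; names that differ only in an ending like _2 or _b are one class to them, and where a whole thing is asked for, a point or a joint stands for the part that bears it (a point fixed in the world has none). Each returns a list of dicts, best first, with "confidence" (0 to 1); they miss things now and then, are a little off and sometimes report something else, mostly with a low value. They report only what shows in the picture. A call takes as long as a camera call. They do not tell look-alikes from the thing itself.
- manip.recognise(camera, name): "at" ([column, row] in pixels, amid what is visible of it).
- manip.tip_of(camera, name): "at" ([column, row] in pixels: a listed point, or the origin of a listed thing).
The state is a dict: "t": time; "joint_positions": joint angles; "dq": joint speeds; "joint_efforts": joint torques, N m; "position": TCP position; "tcp_rot": TCP orientation; "wrist_force": force on the tool from outside, world axes, zero at the start; "moment": the same for the moment, N m; "gripper_width": finger opening in m.
Only numpy, scipy, OpenCV 4.12 (cv2) and the standard library are available. Lean on these libraries where they do the work, as an engineer would, in place of code of your own. Each camera call takes 0.05 s, during which the arm holds its last target.

### The job

The four stock jars that stand loose on the bench (not those in the open case) need lining up by height on the row of black pads, one jar to a pad: the tallest on the pad next to the blue end stop, then shorter and shorter towards the grey end stop. Stand each jar upright in the middle of its pad and let go of it. Do not knock any jar over, and leave the little amber bottle standing where it is.

Things in the scene. Friction and masses are not known exactly. Their poses are not given: they have to be found in the camera images.
- jar_green: The tallest jar: white body with paper label, green cap; a plain cylinder 50 mm in diameter and 136 mm tall, standing loose and upright. Weighs 0.08 to 0.4 kg. Its origin is the centre of its underside, z up.
- jar_red: The second tallest jar: red body with paper label, red cap; a plain cylinder 50 mm in diameter and 112 mm tall, standing loose and upright. Weighs 0.08 to 0.4 kg. Its origin is the centre of its underside, z up.
- jar_white: The third tallest jar: white body with blue label, white cap; a plain cylinder 50 mm in diameter and 88 mm tall, standing loose and upright. Weighs 0.08 to 0.4 kg. Its origin is the centre of its underside, z up.
- jar_yellow: The shortest jar: black body with grey label, yellow cap; a plain cylinder 50 mm in diameter and 64 mm tall, standing loose and upright. Weighs 0.08 to 0.4 kg. Its origin is the centre of its underside, z up.
- pad_a: The leftmost (largest y) of four black square rubber pads (74 x 74 mm, 2 mm thick, fixed) that lie in a row on a low plywood deck (110 mm deep, 460 mm long, 18 mm high). Origin: centre of its underside, so its top is 20 mm above the table; its x points across the row away from the robot, its y along the row to the robot's left. Neighbouring pads are 78 to 98 mm apart, centre to centre.
- pad_b: The second from the left of four black square rubber pads (74 x 74 mm, 2 mm thick, fixed) that lie in a row on a low plywood deck (110 mm deep, 460 mm long, 18 mm high). Origin: centre of its underside, so its top is 20 mm above the table; its x points across the row away from the robot, its y along the row to the robot's left. Neighbouring pads are 78 to 98 mm apart, centre to centre.
- pad_c: The third from the left of four black square rubber pads (74 x 74 mm, 2 mm thick, fixed) that lie in a row on a low plywood deck (110 mm deep, 460 mm long, 18 mm high). Origin: centre of its underside, so its top is 20 mm above the table; its x points across the row away from the robot, its y along the row to the robot's left. Neighbouring pads are 78 to 98 mm apart, centre to centre.
- pad_d: The rightmost (smallest y) of four black square rubber pads (74 x 74 mm, 2 mm thick, fixed) that lie in a row on a low plywood deck (110 mm deep, 460 mm long, 18 mm high). Origin: centre of its underside, so its top is 20 mm above the table; its x points across the row away from the robot, its y along the row to the robot's left. Neighbouring pads are 78 to 98 mm apart, centre to centre.
- stop_blue: Blue end stop, a fixed upright plate (90 mm across the row, 12 mm thick along it, 70 mm tall) on one end of the deck, about 83 mm from the middle of the end pad, which may be either pad_a or pad_d. Origin: centre of its underside, 18 mm above the table. A like stop in grey stands at the deck's other end.
- bottle: Little amber glass bottle with a black cap, 36 mm in diameter, 70 mm tall, standing loose among the jars; to be left alone. Origin: centre of its underside, z up.
Mind the look-alikes: they are no part of the job. What is shaped like the jar_white but purple is not meant.

How it is judged:
By the outcome, as a careful person would: the job done as asked, in the order asked, and still so for the second after the job is handed in, with the robot touching nothing.
It also fails if it takes over 99 s, if anything falls off the work surface, if the arm or the gripper's body presses on something with over 40 N, if the wrist force passes 120 N, or if a joint passes its speed limit or range.

## Working session

There is one attempt and no reset: what is moved stays moved. The work goes in short steps, Python scripts to look and compute and a tool call to move; the robot and the scene stay as the last step left them, time stands still between calls to the robot, and variables do not carry over. Pictures are saved under pics/ and viewed, and the job is handed in when it is done.

Besides the shell and the picture viewer there is one more tool, called after "Emit:" in YAML: its name, and indented under it one key for each argument. drive_tool: Moves the arm, as the interface text tells. Its arguments: {"type":"object","properties":{"moves":{"type":"array","items":{"type":"array","items":{"type":"number"}}}},"required":["moves"]}

```bash
mkdir -p pics
python3 - <<'E'
from plant import manip
import cv2,numpy as np
for c in ("scene","top","wrist"):
    im=manip.snapshot(c); cv2.imwrite(f"pics/{c}0.png",im)
    i=manip.camera_info(c); print(c,i["K"],i["k1"],np.round(i["extrinsics"],4))
print(manip.grasp_offset, manip.read_state())
E
```

```text
scene [[485.73397739   0.         252.15666373]
 [  0.         485.73397739 194.48586419]
 [  0.           0.           1.        ]] -0.19903910166056946 [[ 0.5704 -0.4971  0.6538  1.3484]
 [ 0.8211  0.3648 -0.439  -0.5326]
 [-0.0202  0.7873  0.6163  0.8287]
 [ 0.      0.      0.      1.    ]]
top [[426.21384308   0.         249.83338857]
 [  0.         426.21384308 185.34090755]
 [  0.           0.           1.        ]] -0.1195807110437199 [[ 0.0082  0.9838 -0.1789  0.3556]
 [-0.9997  0.0038 -0.0249 -0.0029]
 [-0.0238  0.1791  0.9835  1.0546]
 [ 0.      0.      0.      1.    ]]
wrist [[310.97738611   0.         259.19850402]
 [  0.         310.97738611 191.21459034]
 [  0.           0.           1.        ]] -0.06163075265160552 [[ 0.3867  0.8867  0.2535  0.2853]
 [-0.9222  0.3724  0.1042 -0.5038]
 [-0.0021 -0.2741  0.9617  0.3729]
 [ 0.      0.      0.      1.    ]]
0.0187 {'t': 0.15, 'joint_positions': array([-1.29601069e+00,  2.76470234e-01,  1.50580256e+00, -5.21736039e-06,
        1.36070984e+00, -1.20981851e-01]), 'dq': array([ 0.00010279, -0.00113195, -0.00195271,  0.00150214,  0.00062497,
       -0.00062815]), 'joint_efforts': array([ 1.92490668e-03, -4.17145264e+01, -2.46032292e+01, -8.20837636e-05,
        7.62088574e-03, -1.07573777e-05]), 'position': array([ 0.2215721 , -0.53018719,  0.23064258]), 'tcp_rot': array([-1.36990909,  0.91367159, -0.91192799]), 'wrist_force': array([-0.19176475, -0.03567476,  0.46447681]), 'moment': array([-0.04722827, -0.00250241, -0.01639895]), 'gripper_width': 0.08525745062765178}
```

View pics/scene0.png

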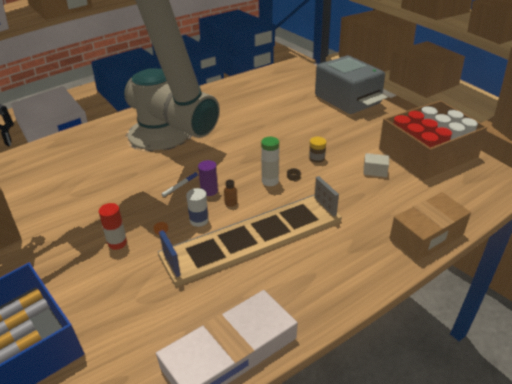

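View pics/top0.png

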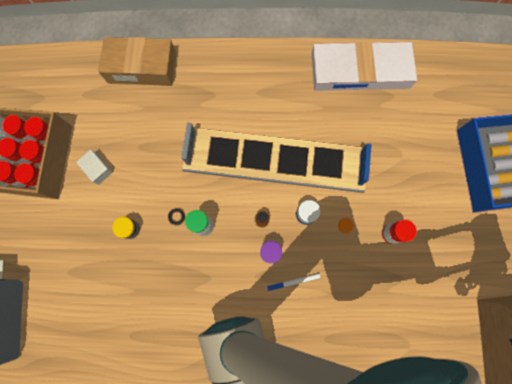

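View pics/wrist0.png

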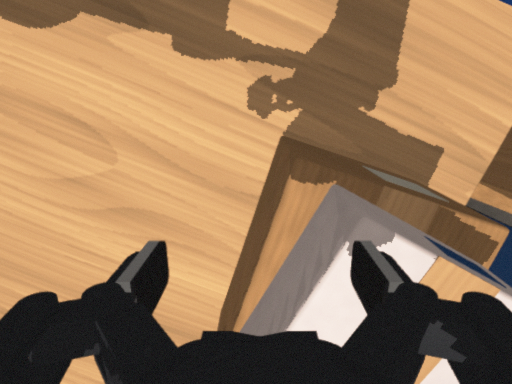

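Scene: green cap at top-view (197,221), red (403,231), white (308,211), yellow (123,227). Look-alikes: purple (271,252), case jars (20,145), bottle (262,217), black ring (177,216). The blue stop is at right (366,163), so pad_d is next to it.

```bash
cat > h.py <<'E'
from plant import manip
import cv2,numpy as np
from scipy.spatial.transform import Rotation as Ro
def ray(cam,px,info=None):
    i=info or manip.camera_info(cam); K=np.array(i["K"]);T=np.array(i["extrinsics"]);k=i["k1"]
    p=cv2.undistortPoints(np.array([[px]],float),K,np.array([k,0,0,0,0.]))[0,0]
    d=T[:3,:3]@np.array([p[0],-p[1],-1]); return T[:3,3],d
def atz(cam,px,z,info=None):
    o,d=ray(cam,px,info); return (o+d*(z-o[2])/d[2])[:2]
def proj(cam,P,info=None):
    i=info or manip.camera_info(cam); K=np.array(i["K"]);T=np.array(i["extrinsics"])
    c=T[:3,:3].T@(np.array(P,float)-T[:3,3]); u=np.array([c[0],-c[1]])/-c[2]
    u=u*(1+i["k1"]*(u@u)); return K[:2,:2]@u+K[:2,2]
def go(P,yaw=None,x=None):
    """shift+turn for tool at P, jaw x-axis horizontal along angle yaw, y axis down"""
    s=manip.read_state(); R=Ro.from_rotvec(s["tcp_rot"]).as_matrix()
    best=None
    if yaw is None: Rt=[R]
    else:
        Rt=[]
        for a in (yaw,yaw+np.pi):
            X=np.array([np.cos(a),np.sin(a),0]);Y=np.array([0,0,-1.]);Rt.append(np.array([X,Y,np.cross(X,Y)]).T)
    rv=min([Ro.from_matrix(R.T@r).as_rotvec() for r in Rt],key=np.linalg.norm)
    return np.round(R.T@(np.array(P)-s["position"]),4),np.round(rv,3)
E
python3 - <<'E'
from h import *
s=manip.read_state();print(np.round(Ro.from_rotvec(s["tcp_rot"]).as_matrix(),3))
H=dict(jar_green=.136,jar_red=.112,jar_white=.088,jar_yellow=.064,bottle=.07,pad_a=0,pad_b=0,pad_c=0,pad_d=0,stop_blue=0)
for cam in("top","scene"):
  manip.snapshot(cam)
  for n in H:
    zo=.018 if n[0] in"ps" else 0
    r=[(np.round(d["at"],1).tolist(),round(d["confidence"],2),np.round(atz(cam,d["at"],zo),3).tolist()) for d in manip.tip_of(cam,n)[:4]]
    print(cam,n,r)
E
```

```text
[[ 0.386 -0.     0.923]
 [-0.923  0.001  0.386]
 [-0.001 -1.     0.   ]]
top jar_green [([204.4, 228.8], 0.96, [0.437, 0.136]), ([264.6, 221.6], 0.3, [0.456, -0.014])]
top jar_red [([386.5, 233.4], 0.63, [0.428, -0.316])]
top jar_white [([307.8, 216.0], 0.77, [0.471, -0.121])]
top jar_yellow [([130.9, 227.0], 0.86, [0.44, 0.322]), ([359.8, 168.1], 0.52, [0.593, -0.255])]
top bottle [([261.3, 220.5], 0.64, [0.459, -0.005])]
top pad_a [([295.3, 158.5], 0.95, [0.613, -0.09]), ([329.9, 161.5], 0.82, [0.605, -0.176]), ([256.3, 153.0], 0.65, [0.627, 0.008]), ([224.0, 153.3], 0.57, [0.626, 0.089])]
top pad_b [([295.3, 158.5], 0.95, [0.613, -0.09]), ([329.9, 161.5], 0.82, [0.605, -0.176]), ([256.3, 153.0], 0.65, [0.627, 0.008]), ([224.0, 153.3], 0.57, [0.626, 0.089])]
top pad_c [([295.3, 158.5], 0.95, [0.613, -0.09]), ([329.9, 161.5], 0.82, [0.605, -0.176]), ([256.3, 153.0], 0.65, [0.627, 0.008]), ([224.0, 153.3], 0.57, [0.626, 0.089])]
top pad_d [([295.3, 158.5], 0.95, [0.613, -0.09]), ([329.9, 161.5], 0.82, [0.605, -0.176]), ([256.3, 153.0], 0.65, [0.627, 0.008]), ([224.0, 153.3], 0.57, [0
[... 529 characters left out ...]
204.3, 253.5], 0.92, [0.607, -0.175]), ([298.2, 214.7], 0.69, [0.627, 0.092]), ([268.5, 225.6], 0.59, [0.616, 0.006])]
scene pad_b [([239.5, 236.7], 0.96, [0.607, -0.075]), ([204.3, 253.5], 0.92, [0.607, -0.175]), ([298.2, 214.7], 0.69, [0.627, 0.092]), ([268.5, 225.6], 0.59, [0.616, 0.006])]
scene pad_c [([239.5, 236.7], 0.96, [0.607, -0.075]), ([204.3, 253.5], 0.92, [0.607, -0.175]), ([298.2, 214.7], 0.69, [0.627, 0.092]), ([268.5, 225.6], 0.59, [0.616, 0.006])]
scene pad_d [([239.5, 236.7], 0.96, [0.607, -0.075]), ([204.3, 253.5], 0.92, [0.607, -0.175]), ([298.2, 214.7], 0.69, [0.627, 0.092]), ([268.5, 225.6], 0.59, [0.616, 0.006])]
scene stop_blue [([172.9, 263.6], 0.6, [0.593, -0.252])]
```

Run:
```python
import cv2,numpy as np
a=cv2.imread("pics/top0.png")[120:270,90:440]
cv2.imwrite("pics/topz.png",cv2.resize(a,None,fx=2.2,fy=2.2,interpolation=cv2.INTER_CUBIC))
a=cv2.imread("pics/scene0.png")[120:290,90:350]
cv2.imwrite("pics/scz.png",cv2.resize(a,None,fx=3,fy=3,interpolation=cv2.INTER_CUBIC))
```

```text
(no output)
```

View pics/topz.png

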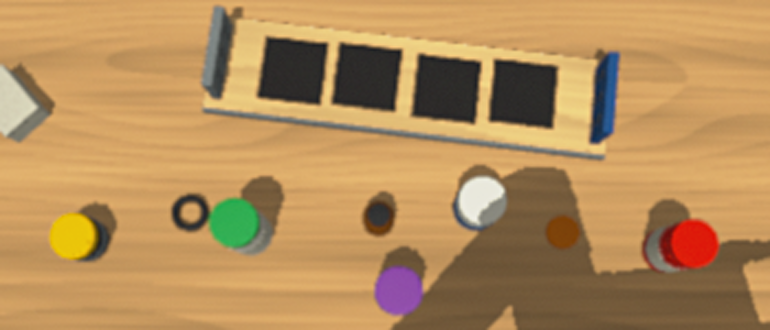

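View pics/scz.png

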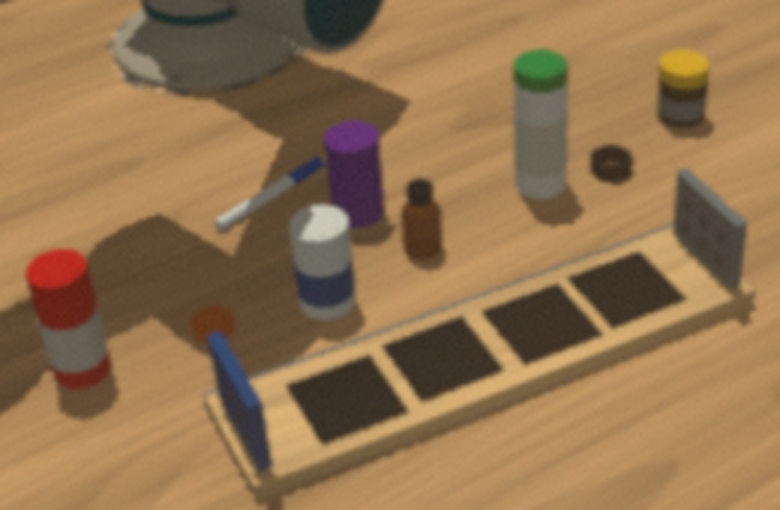

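The crops confirm the choice: the four jars, purple look-alike apart, blue stop at the right (pad_d) end. Now I'll measure precisely from the cap discs and pad squares.

```bash
cat > m.py <<'E'
from h import *
def blobs(im,lo,hi,roi,amin=60):
    hsv=cv2.cvtColor(im,cv2.COLOR_BGR2HSV); m=cv2.inRange(hsv,lo,hi)
    mm=np.zeros_like(m);x0,y0,x1,y1=roi;mm[y0:y1,x0:x1]=m[y0:y1,x0:x1]
    n,l,st,c=cv2.connectedComponentsWithStats(mm)
    return [(l==k,st[k,4],c[k]) for k in range(1,n) if st[k,4]>=amin]
E
python3 - <<'E'
from m import *
im=manip.snapshot("top")
spec=dict(green=((50,80,50),(85,255,255),(180,200,220,250),.136),red=((0,200,90),(6,255,255),(380,210,430,255),.112),
yellow=((20,150,120),(32,255,255),(105,210,145,245),.064),white=((0,0,105),(180,60,255),(285,190,330,235),.088))
for n,(lo,hi,roi,h) in spec.items():
    for m,a,c in blobs(im,lo,hi,roi):
        ys,xs=np.nonzero(m);(cx,cy),r=cv2.minEnclosingCircle(np.stack([xs,ys],1).astype(np.float32))
        print(n,a,np.round(c,1),"circ",round(cx,1),round(cy,1),round(r,1),np.round(atz("top",c,h),4),np.round(atz("top",(cx,cy),h),4))
P=[]
for m,a,c in blobs(im,(0,0,0),(180,255,60),(195,130,355,185),300):
    P.append(atz("top",c,.02)); print("pad",a,np.round(c,1),np.round(P[-1],4))
im=manip.snapshot("scene")
for m,a,c in blobs(im,(0,0,0),(180,255,60),(180,195,325,275),200):
    print("pad s",a,np.round(c,1),np.round(atz("scene",c,.02),4))
i=np.array(P);d=i[-1]-i[0];print(np.degrees(np.arctan2(d[1],d[0])))
for n,(lo,hi,roi,h) in dict(green=((50,80,50),(85,255,255),(250,130,290,160),.136),red=((0,200,50),(8,255,255),(90,190,130,240),.112),yellow=((20,150,90),(32,255,255),(300,130,335,160),.064)).items():
    for m,a,c in blobs(im,lo,hi,roi): print("s",n,a,c,np.round(atz("scene",c,h),3))
E
```

```text
green 404 [196.1 220.8] circ 195.5 220.5 12.0 [0.4441 0.1364] [0.4447 0.1377]
red 446 [403.4 230.7] circ 403.3 231.0 12.7 [ 0.4259 -0.3216] [ 0.4251 -0.3215]
yellow 371 [122.6 226.9] circ 122.6 226.6 11.0 [0.4347 0.3224] [0.4354 0.3226]
white 426 [308.3 211.3] circ 308.3 212.1 12.7 [ 0.4719 -0.1122] [ 0.47   -0.1121]
pad 701 [222.9 151.7] [0.6295 0.0917]
pad 705 [256.5 154.5] [0.6222 0.0072]
pad 715 [292.7 159.8] [ 0.6088 -0.0831]
pad 716 [327.4 162. ] [ 0.6038 -0.1695]
pad s 264 [233.2 237.7] [ 0.6032 -0.0911]
pad s 479 [204.7 252.1] [ 0.6055 -0.173 ]
-95.62465314047773
s green 133 [269.60150376 141.71428571] [0.452 0.13 ]
s red 235 [108.05957447 212.14468085] [ 0.443 -0.334]
s yellow 183 [317.49180328 142.59562842] [0.447 0.311]
```

Emit:
drive_tool:
  moves:
    - [-0.035,-0.01,0.05,0,0,0,0.085]
    - [-0.07,-0.02,0.1,0,0,0,0.085]
    - [-0.105,-0.03,0.15,0,0,0,0.085]
    - [-0.14,-0.04,0.2,0,0,0,0.085]
    - [-0.175,-0.05,0.25,0,0,0,0.085]

```text
t: 1.98
position: [0.3857, -0.2711, 0.2819]
tcp_rot: [-1.371, 0.912, -0.914]
wrist_force: [1.2, 0.0, -0.6]
gripper_width: 0.0851
```

Emit:
drive_tool:
  moves:
    - [-0.035,0,0.05,0,0,0,0.085]
    - [-0.07,0,0.1,0,0,0,0.085]
    - [-0.105,0,0.15,0,0,0,0.085]
    - [-0.15,0,0.2,0,0,0,0.085]
    - [-0.15,0,0.2,0,0,0,0.085]

```text
t: 2.6
position: [0.5137, -0.0519, 0.2817]
tcp_rot: [-1.371, 0.908, -0.909]
wrist_force: [0.0, -0.1, -1.2]
gripper_width: 0.0846
```

Run:
```python
from h import *
s=manip.read_state();print(s["t"],s["position"],abs(s["dq"]).max(),s["wrist_force"])
info=manip.camera_info("wrist");im=manip.snapshot("wrist");cv2.imwrite("pics/w1.png",im)
np.save("w1.npy",im);import pickle;pickle.dump(info,open("w1.pkl","wb"))
```

```text
2.6 [ 0.51373675 -0.05185509  0.28173631] 0.061957157667418036 [ 0.00575112 -0.11771344 -1.19563921]
```

View pics/w1.png

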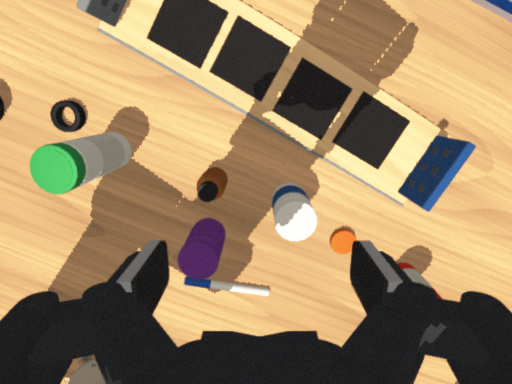

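The wrist view shows pads b, c, d whole at about (252,57), (312,97), (370,130), pad a at (187,28) nearly whole, the white cap at (296,217) and the green at (57,168).

Run:
```python
from m import *
import pickle
im=np.load("w1.npy");info=pickle.load(open("w1.pkl","rb"))
P=[]
for m,a,c in blobs(im,(0,0,0),(180,255,50),(135,0,415,180),1000):
    cnt,_=cv2.findContours(m.astype(np.uint8),0,2);q=cv2.minAreaRect(cnt[0])
    w=[atz("wrist",p,.02,info) for p in cv2.boxPoints(q)]
    e=w[1]-w[0]
    p=atz("wrist",c,.02,info);P.append(p);print(a,c,np.round(p,4),np.linalg.norm(w[1]-w[0]),np.linalg.norm(w[2]-w[1]),np.degrees(np.arctan2(e[1],e[0]))%90)
for n,lo,hi,roi,h in(("green",(50,80,50),(85,255,255),(20,130,100,200),.136),("white",(0,0,140),(180,40,255),(265,195,325,250),.088)):
    for m,a,c in blobs(im,lo,hi,roi,200):
        ys,xs=np.nonzero(m);(cx,cy),r=cv2.minEnclosingCircle(np.stack([xs,ys],1).astype(np.float32))
        print(n,a,c,atz("wrist",c,h,info),(cx,cy,r),atz("wrist",(cx,cy),h,info))
print(go((.435,.322,.2),np.radians(-5.6)))
```

```text
1884 [185.56104034  26.1910828 ] [0.6258 0.0919] 0.07078738350847097 0.0695702151028318 81.0907551302698
2069 [249.8182697   60.80521991] [0.6191 0.0056] 0.07104419411712544 0.07021020697767576 80.95908050402467
2727 [312.11147781  94.0990099 ] [ 0.6135 -0.081 ] 0.0701026481733257 0.0713135339655821 81.65168038375968
1801 [368.14936147 126.66352027] [ 0.606  -0.1649] 0.07102065250584644 0.0703964091985589 83.32139784832928
green 2184 [ 57.06684982 167.78846154] [0.44666906 0.13275494] (57.605262756347656, 166.2894744873047, 27.98369598388672) [0.44834336 0.13258582]
white 1595 [294.33416928 217.38119122] [ 0.47630377 -0.11166224] (294.16021728515625, 216.70718383789062, 24.013811111450195) [ 0.47697595 -0.11112924]
(array([-0.3763,  0.0815,  0.074 ]), array([-0.000e+00, -1.074e+00,  1.000e-03]))
```

Emit:
drive_tool:
  moves:
    - [-0.055,0,0.01,0,-0.17,0,0.085]
    - [-0.11,0,0.02,0,-0.34,0,0.085]
    - [-0.165,0,0.03,0,-0.51,0,0.085]
    - [-0.22,0.01,0.04,0,-0.68,0,0.085]
    - [-0.27,0.02,0.05,0,-0.85,0,0.085]

```text
t: 3.28
position: [0.4541, 0.2147, 0.2617]
tcp_rot: [-1.557, 0.248, -0.251]
wrist_force: [1.5, 0.2, 0.4]
gripper_width: 0.0851
```

Run:
```python
from h import *
print(go((.435,.322,.14),np.radians(-5)))
```

```text
(array([-0.0519,  0.1215,  0.0961]), array([ 0.001, -0.23 ,  0.002]))
```

Emit:
drive_tool:
  moves:
    - [-0.02,0.03,0.035,0,-0.15,0,0.085]
    - [-0.035,0.06,0.07,0,-0.23,0,0.085]
    - [-0.052,0.1,0.096,0,-0.23,0,0.085]
    - [-0.052,0.121,0.096,0,-0.23,0,0.085]
    - [-0.052,0.121,0.096,0,-0.23,0,0.085]

```text
t: 3.9
position: [0.4342, 0.3201, 0.1389]
tcp_rot: [-1.574, 0.071, -0.069]
wrist_force: [0.8, -0.7, 0.1]
gripper_width: 0.0847
```

Run:
```python
from h import *
info=manip.camera_info("wrist");im=manip.snapshot("wrist")
for p in ((.435,.322,.064),(.435,.322,0),manip.read_state()["position"]):
    u=proj("wrist",p,info);print(u)
    cv2.circle(im,tuple(int(v) for v in u),3,(255,0,255),-1)
cv2.imwrite("pics/w2.png",im);print(manip.read_state()["position"])
```

```text
[260.77193665 197.94431208]
[260.62791715 177.43917981]
[261.90786716 246.31995573]
[0.4352873  0.32060256 0.14040438]
```

View pics/w2.png

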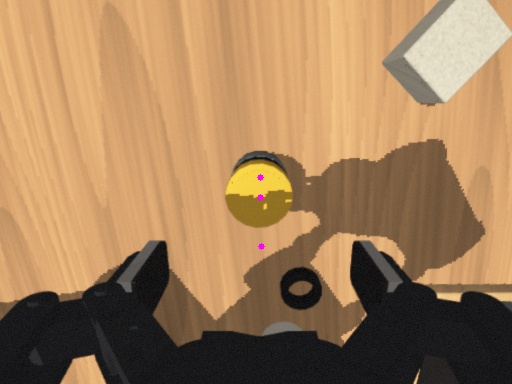

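The yellow cap sits at about (259,194), predicted (261,198): roughly 3 mm further +y. Descending with that correction.

Emit:
drive_tool:
  moves:
    - [0,0.04,0.0035,0,0,0,0.085]
    - [0,0.08,0.0035,0,0,0,0.085]
    - [0,0.118,0.0035,0,0,0,0.085]
    - [0,0.118,0.0035,0,0,0,0.085]
    - [0,0.118,0.0035,0,0,0,0.03]

```text
t: 4.58
position: [0.4377, 0.3241, 0.0244]
tcp_rot: [-1.57, 0.067, -0.074]
wrist_force: [0.5, -0.9, -0.3]
gripper_width: 0.0695
```

Emit:
drive_tool:
  moves:
    - [0,0,0,0,0,0,0.03]
    - [0,0,0,0,0,0,0.03]
    - [0,0,0,0,0,0,0.03]
    - [0,0,0,0,0,0,0.03]
    - [0,-0.02,0,0,0,0,0.03]

```text
t: 5.2
position: [0.4373, 0.3239, 0.045]
tcp_rot: [-1.57, 0.067, -0.074]
wrist_force: [0.4, 0.3, -1.3]
gripper_width: 0.0489
```

Run:
```python
from h import *
s=manip.read_state();print(s["position"],s["gripper_width"],s["wrist_force"])
print(go((.6275,.092,.15),np.radians(-5)))
cv2.imwrite("pics/w3.png",manip.snapshot("wrist"))
```

```text
[0.43730665 0.32392542 0.04500265] 0.04891876820020409 [ 0.39085097  0.28530953 -1.2883585 ]
(array([ 0.2107, -0.104 , -0.214 ]), array([ 0.   , -0.003,  0.004]))
```

View pics/w3.png

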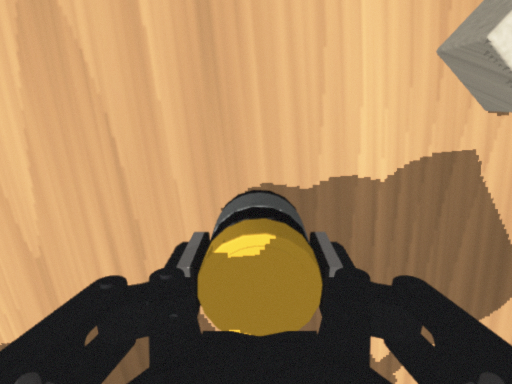

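Emit:
drive_tool:
  moves:
    - [0.0,-0.06,0,0,0,0,0.03]
    - [0.04,-0.1,-0.04,0,0,0,0.03]
    - [0.08,-0.11,-0.08,0,0,0,0.03]
    - [0.12,-0.11,-0.12,0,0,0,0.03]
    - [0.16,-0.11,-0.16,0,0,0,0.03]

```text
t: 5.88
position: [0.5848, 0.1498, 0.1603]
tcp_rot: [-1.566, 0.061, -0.08]
wrist_force: [1.6, 1.1, -1.6]
gripper_width: 0.049
```

Run:
```python
from h import *
import pickle
s=manip.read_state();print(s["position"],s["gripper_width"],s["wrist_force"])
info=manip.camera_info("wrist");im=manip.snapshot("wrist")
np.save("w4.npy",im);pickle.dump(info,open("w4.pkl","wb"))
print("cap",atz("wrist",(260,277),s["position"][2]+.0405,info))
for p in ((.6275,.092),(.6205,.0065),(.611,-.082),(.605,-.167)):
    u=proj("wrist",(*p,.02),info); cv2.circle(im,tuple(int(v) for v in u),3,(255,0,255),-1)
cv2.imwrite("pics/w4.png",im)
print(go((.6275,.092,.15),np.radians(-5)))
```

```text
[0.58483772 0.14975065 0.16031018] 0.04901616581004214 [ 1.56554546  1.10676869 -1.61382772]
cap [0.58503382 0.15663873]
(array([ 0.0411,  0.011 , -0.0477]), array([ 0.002, -0.005,  0.019]))
```

View pics/w4.png

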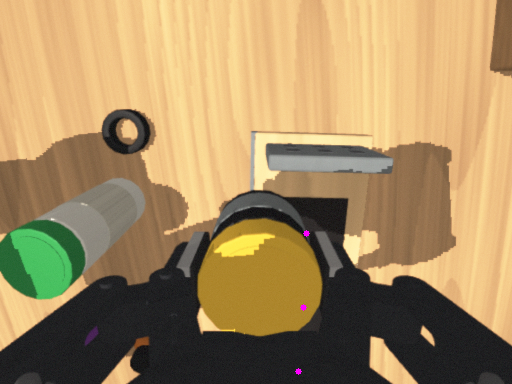

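Run:
```python
from m import *
import pickle
im=np.load("w4.npy");info=pickle.load(open("w4.pkl","rb"))
s=manip.read_state();p=s["position"]
b=blobs(im,(20,100,60),(34,255,255),(150,180,370,345),2000)
cnt=max(cv2.findContours(b[0][0].astype(np.uint8),0,1)[0],key=len)[:,0]
print(cnt.min(0),cnt.max(0))
pts=np.array([atz("wrist",c,p[2]+.0405,info) for c in cnt if c[1]<320])
from scipy.optimize import least_squares
for f in ("circle",):
    r=least_squares(lambda q:np.hypot(*(pts-q[:2]).T)-q[2],[p[0],p[1],.025],loss="soft_l1",f_scale=.001);print(r.x-[p[0],p[1],0],r.cost)
```

```text
[197 218] [322 336]
[-0.00615492  0.01136794  0.0241781 ] 0.00010084622336599586
```

```bash
cat >> m.py <<'E'
from scipy.optimize import least_squares
def heldcap(lo,hi,dz,roi=(150,150,370,345),rowmax=320,name=None,amin=1000):
    """cap centre minus TCP (world), cap top dz above TCP"""
    s=manip.read_state();info=manip.camera_info("wrist");im=manip.snapshot("wrist")
    if name: cv2.imwrite(name,im)
    p=s["position"]; b=max(blobs(im,lo,hi,roi,amin),key=lambda t:t[1])
    cnt=max(cv2.findContours(b[0].astype(np.uint8),0,1)[0],key=len)[:,0]
    pts=np.array([atz("wrist",c,p[2]+dz,info) for c in cnt if c[1]<rowmax])
    r=least_squares(lambda q:np.hypot(*(pts-q[:2]).T)-q[2],[p[0],p[1],.025],loss="soft_l1",f_scale=.001)
    return np.round(p,4),np.round(r.x-[p[0],p[1],0],4)
E
python3 - <<'E'
from m import *
print(manip.read_state()["dq"])
print(heldcap((20,100,60),(34,255,255),.0405,name="pics/w5.png"))
i=manip.camera_info("wrist");s=manip.read_state()
R=Ro.from_rotvec(s["tcp_rot"]).as_matrix();print("cam in tool",R.T@(i["extrinsics"][:3,3]-s["position"]),R)
print(go((.6275,.092,.15),np.radians(-5)))
E
```

```text
[ 0.05437565 -0.01317265  0.03364411  0.03320478 -0.02136248  0.12213012]
(array([0.5907, 0.1433, 0.1601]), array([-0.0007,  0.0049,  0.0245]))
cam in tool [-0.00015472 -0.14227624  0.06898246] [[ 9.95399456e-01  1.51535574e-02  9.46059823e-02]
 [-9.46131967e-02 -2.41725608e-04  9.95514081e-01]
 [ 1.51084485e-02 -9.99885149e-01  1.19311297e-03]]
(array([ 0.0443,  0.0103, -0.0505]), array([-0.001, -0.007,  0.015]))
```

Run:
```python
from h import *
print(go((.629,.0885,.12),np.radians(-5)),go((.629,.0885,.0445),np.radians(-5)))
```

```text
(array([ 0.0457,  0.0404, -0.0539]), array([-0.001, -0.007,  0.015])) (array([ 0.0446,  0.1159, -0.054 ]), array([-0.001, -0.007,  0.015]))
```

Emit:
drive_tool:
  moves:
    - [0.046,0.01,-0.054,0,0,0.015,0.03]
    - [0.046,0.03,-0.054,0,0,0.015,0.03]
    - [0.046,0.065,-0.054,0,0,0.015,0.03]
    - [0.0445,0.1,-0.054,0,0,0.015,0.03]
    - [0.0445,0.1,-0.054,0,0,0.015,0.03]

```text
t: 6.6
position: [0.6259, 0.0887, 0.058]
tcp_rot: [-1.569, 0.079, -0.069]
wrist_force: [-0.2, -0.1, -2.2]
gripper_width: 0.0492
```

Run:
```python
from m import *
print(heldcap((20,100,60),(34,255,255),.0405,name="pics/w6.png"))
print(go((.629,.0885,.0445),np.radians(-5)))
im=manip.snapshot("top")
cv2.imwrite("pics/t6.png",cv2.resize(im[110:250,90:440],None,fx=2.2,fy=2.2,interpolation=cv2.INTER_CUBIC))
```

```text
(array([0.6259, 0.0887, 0.058 ]), array([0.0005, 0.0052, 0.0241]))
(array([ 0.0012,  0.0155, -0.0002]), array([-0.001, -0.007, -0.002]))
```

View pics/w6.png

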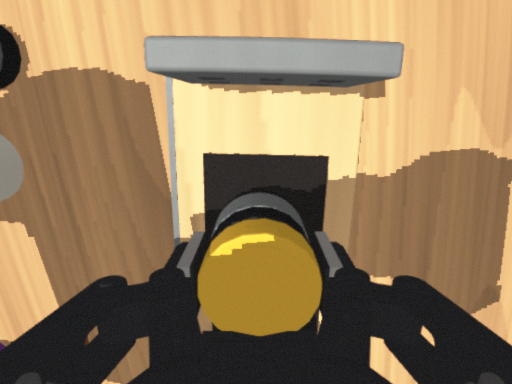

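The pad's far edge is at row 154, with its sides at columns 204 and 329; I'll compute its centre from those.

Run:
```python
from m import *
a,b=[atz("wrist",p,.02) for p in((204,153.5),(329,156))]
m=(a+b)/2;d=b-a;n=np.array([d[1],-d[0]])/np.linalg.norm(d)
print(a,b,np.linalg.norm(d),np.degrees(np.arctan2(d[1],d[0])),"centre",m+n*.037, m-n*.037)
# jar bottom far edge at row ~193 col 260 (z = .0345)
print(atz("wrist",(260,192.5),manip.read_state()["position"][2]-.0235))
```

```text
[0.59996097 0.13205834] [0.67404016 0.12365941] 0.07455380205374104 -6.468447621062018 centre [0.63283229 0.09109442] [0.64116884 0.16462333]
[0.6313522  0.11002796]
```

View pics/t6.png

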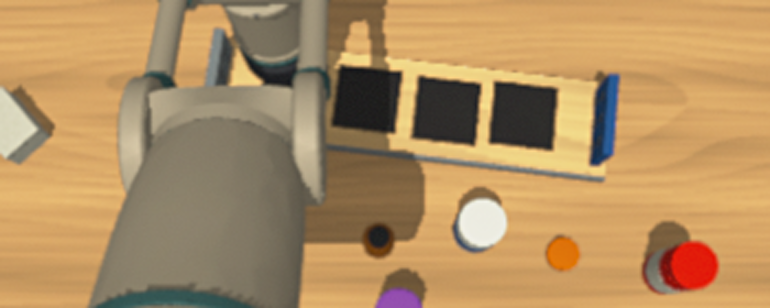

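Emit:
drive_tool:
  moves:
    - [0.004,0.005,0,0,0,0,0.03]
    - [0.005,0.009,0,0,0,0,0.03]
    - [0.005,0.013,0,0,0,0,0.03]
    - [0.005,0.013,0,0,0,0,0.03]
    - [0.005,0.013,0,0,0,0,0.03]

```text
t: 7.32
position: [0.6342, 0.0884, 0.0484]
tcp_rot: [-1.568, 0.073, -0.075]
wrist_force: [-0.5, -0.3, -1.1]
gripper_width: 0.0487
```

Run:
```python
from m import *
print(manip.read_state()["wrist_force"],manip.read_state()["moment"])
print(heldcap((20,100,60),(34,255,255),.0405,name="pics/w7.png"))
```

```text
[-0.51766862 -0.34826955 -1.05187154] [0.0086132  0.01295363 0.0160436 ]
(array([0.6342, 0.0884, 0.0484]), array([0.0002, 0.0051, 0.0241]))
```

Run:
```python
from m import *
for k in range(3):
    s=manip.read_state();print(s["t"],np.round(s["position"],4),np.round(s["dq"],3),s["wrist_force"].round(2));im=manip.snapshot("wrist")
cv2.imwrite("pics/w8.png",im)
```

```text
7.375 [0.6342 0.0884 0.0484] [-0.001 -0.002 -0.001 -0.     0.001 -0.   ] [ 0.19 -0.09 -0.78]
7.425 [0.6343 0.0884 0.0485] [ 0.002 -0.003 -0.001  0.001 -0.001  0.   ] [-0.04  0.54 -1.5 ]
7.475 [0.6343 0.0884 0.0485] [-0.     0.001  0.    -0.002 -0.     0.001] [ 0.34  0.01 -2.18]
```

View pics/w8.png

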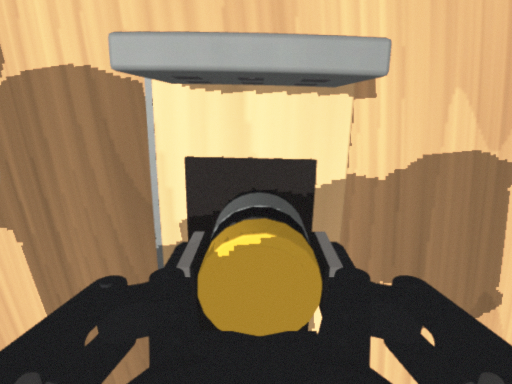

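Run:
```python
from m import *
a,b=[atz("wrist",p,.02) for p in((186,156.5),(317,159.5))]
m=(a+b)/2;d=b-a;n=np.array([d[1],-d[0]])/np.linalg.norm(d)
c=m+n*.037
print(np.linalg.norm(d),np.degrees(np.arctan2(d[1],d[0])),"centre",c,go((*(c-[0,.002]),.0445),np.radians(-6)))
```

```text
0.07285738631300304 -6.681559626289526 centre [0.62915494 0.09168787] (array([-0.0052,  0.004 ,  0.0008]), array([-0.001,  0.01 ,  0.002]))
```

Emit:
drive_tool:
  moves:
    - [-0.004,0.002,0.001,0,0,0,0.03]
    - [-0.004,0.004,0.001,0,0,0,0.03]
    - [-0.004,0.005,0.001,0,0,0,0.03]
    - [-0.004,0.005,0.001,0,0,0,0.03]
    - [-0.004,0.005,0.001,0,0,0,0.03]

```text
t: 8.15
position: [0.6313, 0.0896, 0.0469]
tcp_rot: [-1.568, 0.07, -0.078]
wrist_force: [-3.6, -2.0, 15.0]
gripper_width: 0.0488
```

Emit:
drive_tool:
  moves:
    - [0,-0.001,0,0,0,0,0.085]
    - [0,-0.001,0,0,0,0,0.085]
    - [0,-0.001,0,0,0,0,0.085]
    - [0,-0.001,0,0,0,0,0.085]
    - [0,-0.02,0,0,0,0,0.085]

```text
t: 8.78
position: [0.6296, 0.0895, 0.0651]
tcp_rot: [-1.569, 0.073, -0.075]
wrist_force: [-0.5, -0.0, -0.2]
gripper_width: 0.0848
```

Emit:
drive_tool:
  moves:
    - [0,-0.05,0,0,0,0,0.085]
    - [0,-0.1,0,0,0,0,0.085]
    - [0,-0.15,0,0,0,0,0.085]
    - [-0.04,-0.16,-0.05,0,0,0,0.085]
    - [-0.07,-0.16,-0.1,0,0,0,0.085]

```text
t: 9.4
position: [0.5501, -0.0041, 0.2261]
tcp_rot: [-1.569, 0.07, -0.075]
wrist_force: [1.2, -1.2, 0.0]
gripper_width: 0.0847
```

Run:
```python
from h import *
import pickle
s=manip.read_state();info=manip.camera_info("wrist");im=manip.snapshot("wrist")
np.save("w9.npy",im);pickle.dump(info,open("w9.pkl","wb"));cv2.imwrite("pics/w9.png",im);print(s["position"],abs(s["dq"]).max())
```

```text
[ 0.55013742 -0.00412004  0.22610017] 0.7546111427732318
```

View pics/w9.png

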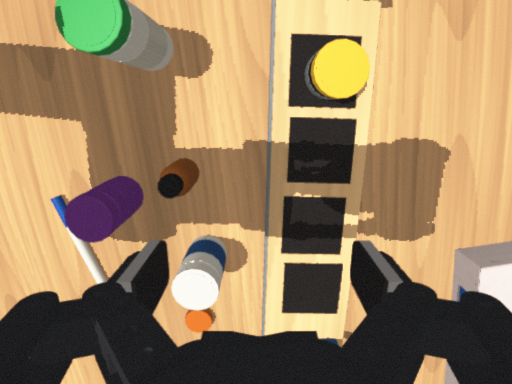

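Run:
```python
from m import *
import pickle
im=np.load("w9.npy");info=pickle.load(open("w9.pkl","rb"))
w=lambda p,z:atz("wrist",p,z,info)
for n,q in dict(a=[(290,34),(362,37),(289,107)],b=[(290,117),(355,119),(353,184),(287,182)],c=[(284,196),(346,198),(344,255),(282,253)],d=[(284,263),(344,264),(341,315),(282,313)]).items():
    W=np.array([w(p,.02) for p in q]);
    c=W.mean(0) if len(W)==4 else (W[1]+W[2])/2
    print(n,c.round(4),np.linalg.norm(W[1]-W[0]).round(4),np.linalg.norm(W[-1]-W[0]).round(4))
m,a,c=max(blobs(im,(20,150,100),(34,255,255),(290,30,380,110)),key=lambda t:t[1])
print("yellow",c,w(c,.084))
m,a,c=max(blobs(im,(0,0,150),(180,40,255),(168,262,222,312)),key=lambda t:t[1])
ys,xs=np.nonzero(m);(cx,cy),r=cv2.minEnclosingCircle(np.stack([xs,ys],1).astype(np.float32))
print("white",a,c,w(c,.088),(cx,cy,r),w((cx,cy),.088))
print(go((.4735,-.112,.15),np.radians(-6)))
```

```text
a [0.6289 0.0905] 0.0753 0.0738
b [0.6216 0.0064] 0.0719 0.0734
c [ 0.6095 -0.0837] 0.0733 0.0737
d [ 0.6045 -0.1715] 0.0757 0.0744
yellow [339.76611748  68.60852436] [0.62853765 0.08790589]
white 1695 [194.65368732 286.51622419] [ 0.47324226 -0.11061502] (195.5, 284.0, 25.811918258666992) [ 0.47458075 -0.10772256]
(array([-0.0599,  0.0763, -0.1079]), array([ 0.006,  0.009, -0.005]))
```

Yellow stands within about 3 mm of pad_a's middle. Next, white.

Emit:
drive_tool:
  moves:
    - [-0.03,0.03,-0.054,0,0,0,0.085]
    - [-0.06,0.06,-0.108,0,0,0,0.085]
    - [-0.06,0.09,-0.108,0,0,0,0.085]
    - [-0.06,0.1,-0.108,0,0,0,0.085]
    - [-0.06,0.1,-0.108,0,0,0,0.085]

```text
t: 10.07
position: [0.4739, -0.1117, 0.1262]
tcp_rot: [-1.575, 0.079, -0.071]
wrist_force: [0.3, 0.4, -0.3]
gripper_width: 0.0851
```

Run:
```python
from h import *
s=manip.read_state();print(s["position"],abs(s["dq"]).max())
info=manip.camera_info("wrist");im=manip.snapshot("wrist")
u=proj("wrist",(.473,-.111,.088),info);print(u);cv2.circle(im,tuple(int(v) for v in u),3,(255,0,255),-1)
cv2.imwrite("pics/w10.png",im)
print(go((.473,-.111,.048),np.radians(-6)))
```

```text
[ 0.47394634 -0.11168795  0.12618776] 0.03532458800209321
[258.47139855 217.63797269]
(array([-0.0016,  0.079 ,  0.0011]), array([ 0.006,  0.01 , -0.003]))
```

View pics/w10.png

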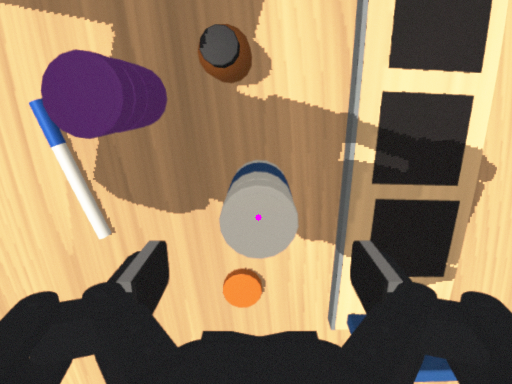

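White jar's cap is centred at (259,216), on the prediction. Descend and grip.

Emit:
drive_tool:
  moves:
    - [-0.001,0.03,0.001,0,0.01,0,0.085]
    - [-0.001,0.06,0.001,0,0.01,0,0.085]
    - [-0.001,0.078,0.001,0,0.01,0,0.085]
    - [-0.001,0.078,0.001,0,0.01,0,0.085]
    - [-0.001,0.078,0.001,0,0.01,0,0.03]

```text
t: 10.75
position: [0.4753, -0.1111, 0.0503]
tcp_rot: [-1.576, 0.082, -0.081]
wrist_force: [-0.8, 0.9, 0.3]
gripper_width: 0.069
```

Emit:
drive_tool:
  moves:
    - [0,0,0,0,0,0,0.03]
    - [0,0,0,0,0,0,0.03]
    - [0,0,0,0,0,0,0.03]
    - [0,0,0,0,0,0,0.03]
    - [0,0,0,0,0,0,0.03]

```text
t: 11.38
position: [0.4761, -0.1113, 0.0517]
tcp_rot: [-1.577, 0.08, -0.083]
wrist_force: [-1.1, 1.5, 5.8]
gripper_width: 0.049
```

Run:
```python
from m import *
z=manip.read_state()["position"][2]
print(heldcap((0,0,90),(180,60,255),.088-z,name="pics/w11.png",roi=(190,190,330,345)))
print(go((.622,.0055,.16),np.radians(-6)))
```

```text
(array([ 0.4761, -0.1113,  0.0517]), array([0.0002, 0.0059, 0.0253]))
(array([ 0.1332, -0.109 ,  0.1305]), array([0.007, 0.001, 0.002]))
```

View pics/w11.png

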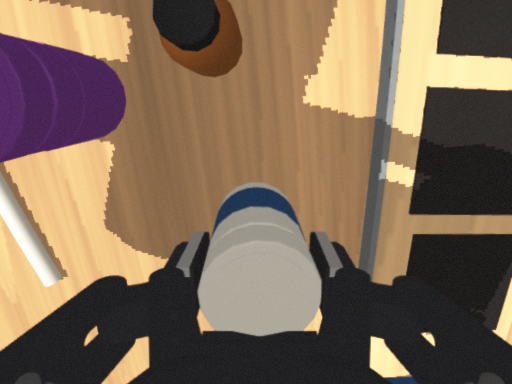

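Emit:
drive_tool:
  moves:
    - [0,-0.03,0,0,0,0,0.03]
    - [0.03,-0.07,0.02,0,0,0,0.03]
    - [0.065,-0.08,0.06,0,0,0,0.03]
    - [0.1,-0.08,0.1,0,0,0,0.03]
    - [0.132,-0.08,0.131,0,0,0,0.03]

```text
t: 12.05
position: [0.6223, 0.0074, 0.1316]
tcp_rot: [-1.577, 0.079, -0.084]
wrist_force: [0.3, -0.3, -0.7]
gripper_width: 0.0489
```

Emit:
drive_tool:
  moves:
    - [0,0,0,0,0,0,0.03]
    - [0,0,0,0,0,0,0.03]
    - [0,0,0,0,0,0,0.03]
    - [0,0,0,0,0,0,0.03]
    - [0,0,0,0,0,0,0.03]

```text
t: 12.68
position: [0.622, 0.0068, 0.1318]
tcp_rot: [-1.577, 0.079, -0.085]
wrist_force: [-0.1, 0.1, -1.1]
gripper_width: 0.0491
```

Run:
```python
from h import *
s=manip.read_state();print(s["position"],s["wrist_force"])
info=manip.camera_info("wrist");im=manip.snapshot("wrist")
for p in ((.622,.0067,.02),(.629,.091,.02)):
    u=proj("wrist",p,info);cv2.circle(im,tuple(int(v) for v in u),3,(255,0,255),-1)
cv2.imwrite("pics/w12.png",im)
print(go((.622,.006,.076),np.radians(-6)))
```

```text
[0.62198535 0.0068474  0.13184797] [-0.06366557  0.05586768 -1.13404435]
(array([-0.0002,  0.0558, -0.0006]), array([0.007, 0.   , 0.004]))
```

View pics/w12.png

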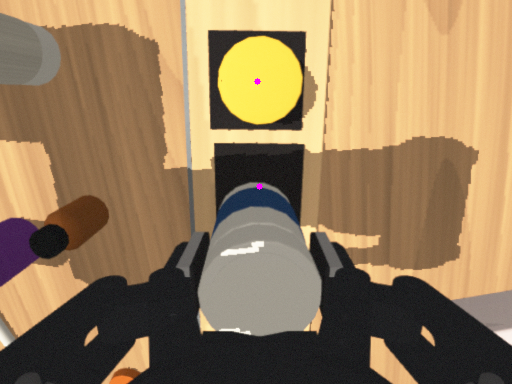

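Yellow is centred on pad a, and the white jar is lined up over pad b (columns 215–303). Lowering.

Emit:
drive_tool:
  moves:
    - [0,0.025,-0.0005,0,0,0,0.03]
    - [0,0.048,-0.0005,0,0,0,0.03]
    - [0,0.056,-0.0005,0,0,0,0.03]
    - [0,0.06,-0.0005,0,0,0,0.03]
    - [0,0.062,-0.0005,0,0,0,0.03]

```text
t: 13.35
position: [0.6223, 0.0059, 0.0716]
tcp_rot: [-1.577, 0.079, -0.085]
wrist_force: [-4.6, -0.5, 12.2]
gripper_width: 0.0486
```

Contact (12 N), height as expected. Release and rise.

Emit:
drive_tool:
  moves:
    - [0,-0.0005,0,0,0,0,0.085]
    - [0,-0.0005,0,0,0,0,0.085]
    - [0,-0.0005,0,0,0,0,0.085]
    - [0,-0.0005,0,0,0,0,0.085]
    - [0,-0.02,0,0,0,0,0.085]

```text
t: 13.98
position: [0.6209, 0.0062, 0.0902]
tcp_rot: [-1.577, 0.082, -0.082]
wrist_force: [-0.2, 0.5, 0.8]
gripper_width: 0.0854
```

Run:
```python
from h import *
print(go((.622,.006,.20),np.radians(-6)),go((.426,-.322,.20),np.radians(-6)))
```

```text
(array([ 0.0012, -0.1098, -0.0009]), array([0.007, 0.   , 0.   ])) (array([-0.1596, -0.1074, -0.3475]), array([0.007, 0.   , 0.   ]))
```

Emit:
drive_tool:
  moves:
    - [0,-0.055,0,0,0,0,0.085]
    - [0,-0.11,0,0,0,0,0.085]
    - [-0.025,-0.11,-0.05,0,0,0,0.085]
    - [-0.05,-0.11,-0.105,0,0,0,0.085]
    - [-0.075,-0.11,-0.16,0,0,0,0.085]

```text
t: 14.6
position: [0.5288, -0.1455, 0.2015]
tcp_rot: [-1.577, 0.081, -0.082]
wrist_force: [1.5, -0.5, 0.1]
gripper_width: 0.085
```

Emit:
drive_tool:
  moves:
    - [-0.025,0,-0.055,0,0,0,0.085]
    - [-0.05,0,-0.11,0,0,0,0.085]
    - [-0.075,0,-0.16,0,0,0,0.085]
    - [-0.085,0.01,-0.19,0,0,0,0.085]
    - [-0.085,0.02,-0.19,0,0,0,0.085]

```text
t: 15.22
position: [0.4238, -0.328, 0.1826]
tcp_rot: [-1.578, 0.083, -0.085]
wrist_force: [1.1, 1.0, -0.1]
gripper_width: 0.085
```

Run:
```python
from m import *
manip.snapshot("top")
s=manip.read_state();print(s["position"],abs(s["dq"]).max())
info=manip.camera_info("wrist");im=manip.snapshot("wrist")
for m,a,c in blobs(im,(0,150,60),(8,255,255),(190,100,345,330),800): print("red",a,c,atz("wrist",c,.112,info))
u=proj("wrist",(.426,-.322,.112),info);print(u);cv2.circle(im,tuple(int(v) for v in u),3,(255,0,255),-1)
cv2.imwrite("pics/w13.png",im)
print(go((.426,-.322,.075),np.radians(-6)))
```

```text
[ 0.42364136 -0.32582042  0.18101548] 0.045970802767139454
red 3943 [263.59015978 199.22546285] [ 0.42655826 -0.32334953]
[262.61784743 197.50124828]
(array([0.0018, 0.1065, 0.0037]), array([ 0.005,  0.001, -0.001]))
```

View pics/w13.png

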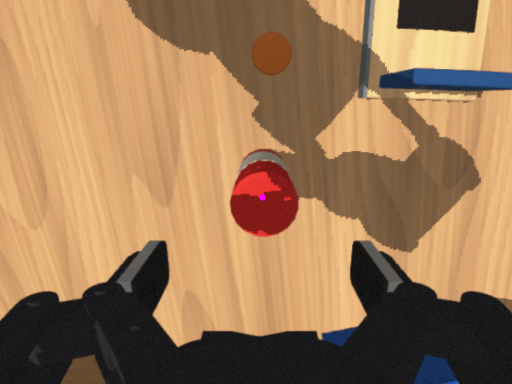

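Red cap is at (264,199), matching. Descend and grip.

Emit:
drive_tool:
  moves:
    - [0.001,0.04,0.002,0,0,0,0.085]
    - [0.002,0.08,0.002,0,0,0,0.085]
    - [0.002,0.106,0.002,0,0,0,0.085]
    - [0.002,0.106,0.002,0,0,0,0.085]
    - [0.002,0.106,0.002,0,0,0,0.03]

```text
t: 15.95
position: [0.4272, -0.3236, 0.0766]
tcp_rot: [-1.575, 0.081, -0.081]
wrist_force: [-0.0, -0.3, 0.1]
gripper_width: 0.069
```

Emit:
drive_tool:
  moves:
    - [0,0,0,0,0,0,0.03]
    - [0,0,0,0,0,0,0.03]
    - [0,0,0,0,0,0,0.03]
    - [0,0,0,0,0,0,0.03]
    - [0,0,0,0,0,0,0.03]

```text
t: 16.58
position: [0.4281, -0.3242, 0.0784]
tcp_rot: [-1.577, 0.079, -0.083]
wrist_force: [0.1, 0.7, 6.9]
gripper_width: 0.0488
```

Run:
```python
from m import *
cv2.imwrite("pics/w14.png",manip.snapshot("wrist"))
print(go((.609,-.0835,.18),np.radians(-6)))
```

```text
(array([ 0.1555, -0.1031,  0.2572]), array([0.008, 0.002, 0.003]))
```

View pics/w14.png

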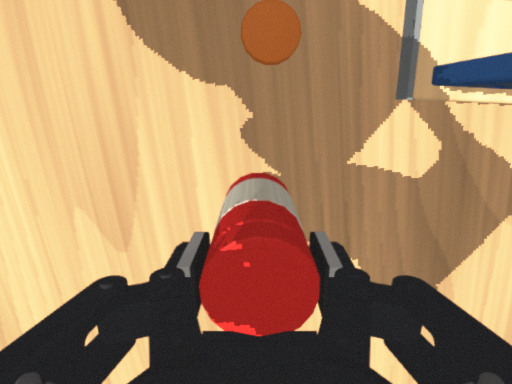

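Emit:
drive_tool:
  moves:
    - [0,-0.05,0,0,0,0,0.03]
    - [0.0,-0.105,0.0,0,0,0,0.03]
    - [0.03,-0.11,0.05,0,0,0,0.03]
    - [0.06,-0.11,0.1,0,0,0,0.03]
    - [0.09,-0.11,0.15,0,0,0,0.03]

```text
t: 17.25
position: [0.5337, -0.1822, 0.1883]
tcp_rot: [-1.578, 0.078, -0.085]
wrist_force: [0.9, -1.5, -1.9]
gripper_width: 0.0487
```

Run:
```python
from m import *
print(manip.read_state()["position"],manip.read_state()["gripper_width"])
print(go((.609,-.0835,.16),np.radians(-6)))
```

```text
[ 0.53366144 -0.18222647  0.18827211] 0.04871578804969318
(array([0.0645, 0.0277, 0.1063]), array([0.008, 0.001, 0.005]))
```

Emit:
drive_tool:
  moves:
    - [0.03,0,0.05,0,0,0,0.03]
    - [0.0645,0,0.1,0,0,0,0.03]
    - [0.0645,0.02,0.106,0,0,0,0.03]
    - [0.0645,0.04,0.106,0,0,0,0.03]
    - [0.0645,0.04,0.106,0,0,0,0.03]

```text
t: 17.88
position: [0.6076, -0.0832, 0.1461]
tcp_rot: [-1.577, 0.081, -0.082]
wrist_force: [0.7, -0.0, -0.8]
gripper_width: 0.0484
```

Run:
```python
from h import *
s=manip.read_state();info=manip.camera_info("wrist");im=manip.snapshot("wrist")
print(s["position"],abs(s["dq"]).max())
for p in ((.609,-.0835,.02),(.622,.0067,.02)):
    u=proj("wrist",p,info);print(u);cv2.circle(im,tuple(int(v) for v in u),3,(255,0,255),-1)
cv2.imwrite("pics/w15.png",im)
print(go((.609,-.0835,.0984),np.radians(-6)))
```

```text
[ 0.60760082 -0.08318183  0.14613032] 0.04259299623488901
[261.23049293 182.63414458]
[265.97301617  74.64289562]
(array([0.0003, 0.049 , 0.0006]), array([0.008, 0.001, 0.003]))
```

View pics/w15.png

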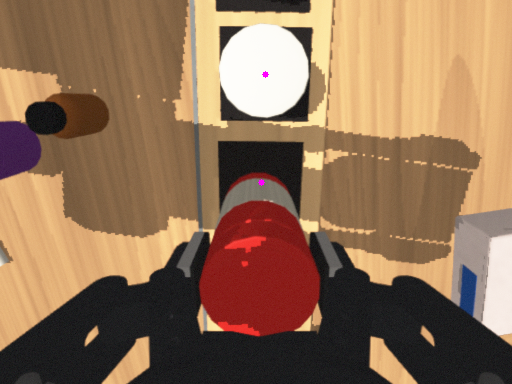

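White sits centred on pad b, and red is lined up over pad c (columns 218–303). Lowering.

Emit:
drive_tool:
  moves:
    - [0,0.022,0,0,0,0,0.03]
    - [0,0.04,0,0,0,0,0.03]
    - [0,0.046,0,0,0,0,0.03]
    - [0,0.049,0,0,0,0,0.03]
    - [0,0.05,0,0,0,0,0.03]

```text
t: 18.55
position: [0.6092, -0.0844, 0.0984]
tcp_rot: [-1.578, 0.078, -0.086]
wrist_force: [-2.1, -0.0, 3.1]
gripper_width: 0.0489
```

Emit:
drive_tool:
  moves:
    - [0,0.0003,0,0,0,0,0.085]
    - [0,0.0003,0,0,0,0,0.085]
    - [0,0,0,0,0,0,0.085]
    - [0,0,0,0,0,0,0.085]
    - [0,-0.02,0,0,0,0,0.085]

```text
t: 19.18
position: [0.6078, -0.0839, 0.117]
tcp_rot: [-1.577, 0.082, -0.082]
wrist_force: [-0.2, 0.7, 0.0]
gripper_width: 0.0848
```

Emit:
drive_tool:
  moves:
    - [0,-0.055,0,0,0,0,0.085]
    - [0,-0.11,0,0,0,0,0.085]
    - [-0.03,-0.12,0.04,0,0,0,0.085]
    - [-0.06,-0.12,0.09,0,0,0,0.085]
    - [-0.1,-0.12,0.14,0,0,0,0.085]

```text
t: 19.8
position: [0.5234, 0.0666, 0.2361]
tcp_rot: [-1.576, 0.081, -0.084]
wrist_force: [0.2, 0.4, 0.5]
gripper_width: 0.0852
```

Run:
```python
from m import *
print(go((.4455,.134,.21),np.radians(-6)))
info=manip.camera_info("wrist");im=manip.snapshot("wrist");cv2.imwrite("pics/w16.png",im)
for m,a,c in blobs(im,(50,80,50),(85,255,255),(0,0,512,330),500): print("green",a,c,atz("wrist",c,.136,info))
im=manip.snapshot("scene");cv2.imwrite("pics/s16.png",cv2.resize(im[110:300,90:350],None,fx=3,fy=3,interpolation=cv2.INTER_CUBIC))
```

```text
(array([-0.0846,  0.0255,  0.059 ]), array([ 0.007, -0.001,  0.002]))
green 3468 [147.89504037 112.57554787] [0.44520349 0.13723427]
```

View pics/w16.png

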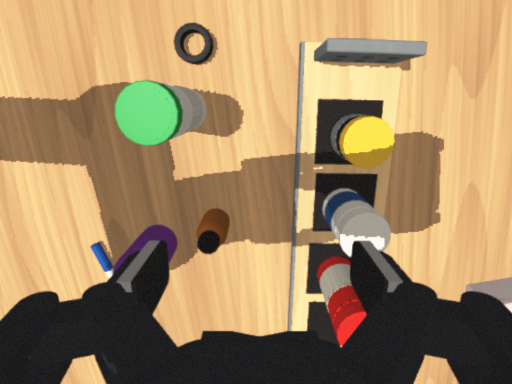

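View pics/s16.png

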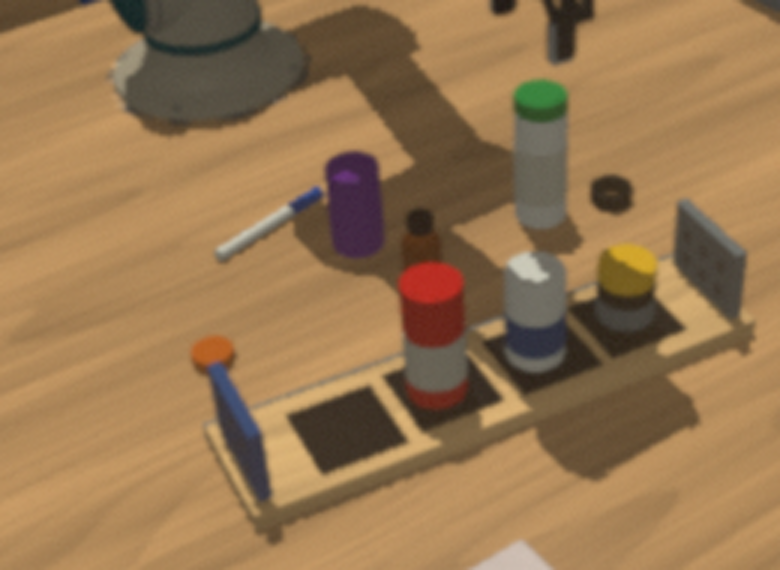

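Yellow, white and red stand upright on pads a, b and c. Green's cap is at wrist pixel (148,113), which puts it at about (0.445, 0.137).

Emit:
drive_tool:
  moves:
    - [-0.04,0.01,0.03,0,0,0,0.085]
    - [-0.085,0.02,0.061,0,0,0,0.085]
    - [-0.085,0.03,0.061,0,0,0,0.085]
    - [-0.085,0.03,0.061,0,0,0,0.085]
    - [-0.085,0.03,0.061,0,0,0,0.085]

```text
t: 20.52
position: [0.4425, 0.1382, 0.2063]
tcp_rot: [-1.575, 0.08, -0.078]
wrist_force: [0.2, 1.2, -0.3]
gripper_width: 0.0849
```

Run:
```python
from m import *
s=manip.read_state();print(s["position"],abs(s["dq"]).max())
info=manip.camera_info("wrist");im=manip.snapshot("wrist");cv2.imwrite("pics/w17.png",im)
for m,a,c in blobs(im,(50,80,50),(85,255,255),(0,0,512,330),500): print("green",a,c,atz("wrist",c,.136,info))
print(go((.445,.136,.1),np.radians(-6)))
```

```text
[0.44253618 0.13817971 0.20634125] 0.0037540952600253158
green 3585 [261.05132497 200.51743375] [0.44352396 0.13948532]
(array([ 0.0028,  0.1064, -0.0014]), array([ 0.005,  0.004, -0.001]))
```

View pics/w17.png

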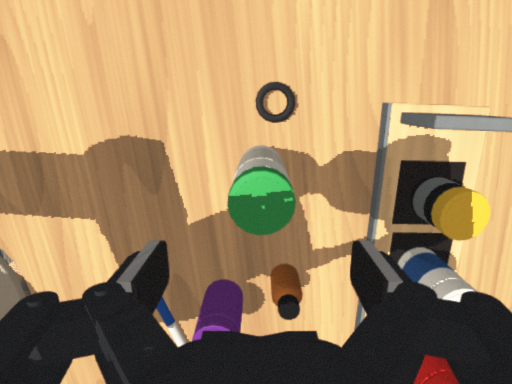

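Emit:
drive_tool:
  moves:
    - [0.001,0.04,0,0,0,0,0.085]
    - [0.001,0.08,0,0,0,0,0.085]
    - [0.001,0.106,0,0,0,0,0.085]
    - [0.001,0.106,0,0,0,0,0.085]
    - [0.001,0.106,0,0,0,0,0.03]

```text
t: 21.2
position: [0.4448, 0.1374, 0.1013]
tcp_rot: [-1.574, 0.079, -0.08]
wrist_force: [0.6, 0.3, -0.4]
gripper_width: 0.0692
```

Emit:
drive_tool:
  moves:
    - [0,0,0,0,0,0,0.03]
    - [0,0,0,0,0,0,0.03]
    - [0,0,0,0,0,0,0.03]
    - [0,0,0,0,0,0,0.03]
    - [0,0,0,0,0,0,0.03]

```text
t: 21.82
position: [0.4458, 0.1375, 0.103]
tcp_rot: [-1.574, 0.077, -0.082]
wrist_force: [-0.7, -1.4, 5.8]
gripper_width: 0.0487
```

Run:
```python
from m import *
print(manip.read_state()["position"])
print(go((.47,-.20,.22),np.radians(-6)),go((.604,-.1705,.14),np.radians(-6)))
cv2.imwrite("pics/w18.png",manip.snapshot("wrist"))
```

```text
[0.44576451 0.13753206 0.10296898]
(array([ 0.0587, -0.1155, -0.3338]), array([0.004, 0.003, 0.004])) (array([ 0.1887, -0.0351, -0.2906]), array([0.004, 0.003, 0.004]))
```

View pics/w18.png

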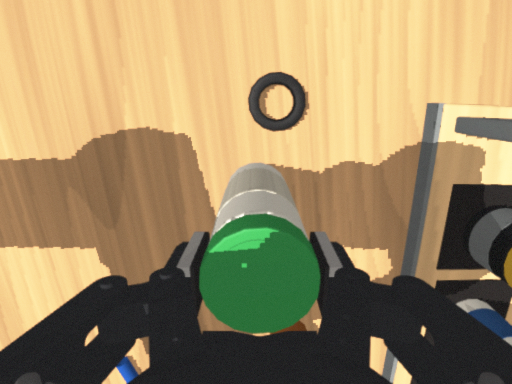

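Emit:
drive_tool:
  moves:
    - [0,-0.05,0,0,0,0,0.03]
    - [0,-0.105,0,0,0,0,0.03]
    - [0.0,-0.16,-0.02,0,0,0,0.03]
    - [0.02,-0.165,-0.075,0,0,0,0.03]
    - [0.03,-0.165,-0.13,0,0,0,0.03]

```text
t: 22.5
position: [0.4631, 0.0046, 0.2703]
tcp_rot: [-1.574, 0.071, -0.085]
wrist_force: [0.3, -0.2, -3.8]
gripper_width: 0.0491
```

Emit:
drive_tool:
  moves:
    - [0.01,0,-0.055,0,0,0,0.03]
    - [0.02,0,-0.11,0,0,0,0.03]
    - [0.04,0,-0.15,0,0,0,0.03]
    - [0.08,0,-0.17,0,0,0,0.03]
    - [0.12,0,-0.17,0,0,0,0.03]

```text
t: 23.12
position: [0.5661, -0.1788, 0.2722]
tcp_rot: [-1.575, 0.074, -0.087]
wrist_force: [0.2, -0.4, -3.3]
gripper_width: 0.0484
```

Run:
```python
from m import *
s=manip.read_state();print(s["position"],s["gripper_width"],abs(s["dq"]).max())
print(go((.604,-.1705,.2),np.radians(-6)))
```

```text
[ 0.56614446 -0.17879102  0.2722453 ] 0.04844864375768322 0.6725834680565612
(array([0.0362, 0.0725, 0.0125]), array([0.005, 0.002, 0.009]))
```

Emit:
drive_tool:
  moves:
    - [0.036,0,0.0125,0,0,0,0.03]
    - [0.036,0.01,0.0125,0,0,0,0.03]
    - [0.036,0.05,0.0125,0,0,0.005,0.03]
    - [0.036,0.09,0.0125,0,0,0.005,0.03]
    - [0.036,0.1,0.0125,0,0,0.005,0.03]

```text
t: 23.75
position: [0.6011, -0.1697, 0.1694]
tcp_rot: [-1.573, 0.083, -0.078]
wrist_force: [-0.4, -0.4, -2.8]
gripper_width: 0.0487
```

Run:
```python
from h import *
manip.snapshot("top")
s=manip.read_state();info=manip.camera_info("wrist");im=manip.snapshot("wrist")
print(s["position"],abs(s["dq"]).max())
for p in ((.604,-.1705,.02),(.609,-.0835,.02)):
    u=proj("wrist",p,info);print(u);cv2.circle(im,tuple(int(v) for v in u),3,(255,0,255),-1)
cv2.imwrite("pics/w19.png",im)
print(go((.604,-.1705,.123),np.radians(-6)))
```

```text
[ 0.60183387 -0.17001911  0.16980612] 0.05976445110375919
[262.27964789 177.08122317]
[258.24471341  82.29991349]
(array([0.0009, 0.0487, 0.0003]), array([0.005, 0.002, 0.001]))
```

View pics/w19.png

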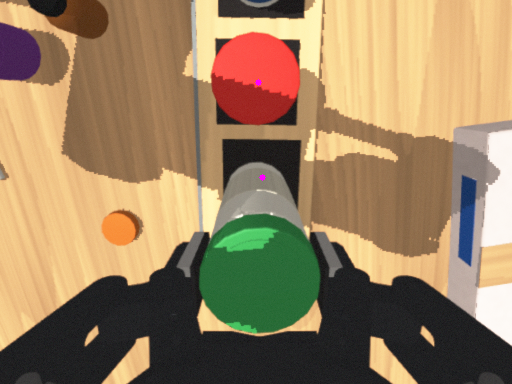

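Red is centred on pad c, and green is over pad d (columns 222–300). Lowering.

Emit:
drive_tool:
  moves:
    - [0.001,0.022,0,0,0,0,0.03]
    - [0.001,0.04,0,0,0,0,0.03]
    - [0.001,0.045,0,0,0,0,0.03]
    - [0.001,0.048,0,0,0,0,0.03]
    - [0.001,0.049,0,0,0,0,0.03]

```text
t: 24.48
position: [0.6048, -0.171, 0.1239]
tcp_rot: [-1.575, 0.078, -0.083]
wrist_force: [0.2, 0.1, -2.7]
gripper_width: 0.0487
```

Emit:
drive_tool:
  moves:
    - [0,0.001,0,0,0,0,0.03]
    - [0,0.002,0,0,0,0,0.03]
    - [0,0.002,0,0,0,0,0.03]
    - [0,0.0025,0,0,0,0,0.03]
    - [0,0.0025,0,0,0,0,0.03]

```text
t: 25.1
position: [0.6052, -0.1714, 0.123]
tcp_rot: [-1.576, 0.077, -0.085]
wrist_force: [-1.9, 0.4, 6.3]
gripper_width: 0.0486
```

Contact. Release and rise.

Emit:
drive_tool:
  moves:
    - [0,0,0,0,0,0,0.085]
    - [0,0,0,0,0,0,0.085]
    - [0,0,0,0,0,0,0.085]
    - [0,-0.005,0,0,0,0,0.085]
    - [0,-0.03,0,0,0,0,0.085]

```text
t: 25.72
position: [0.6039, -0.1707, 0.1517]
tcp_rot: [-1.574, 0.08, -0.082]
wrist_force: [0.5, 0.4, 0.6]
gripper_width: 0.0849
```

Emit:
drive_tool:
  moves:
    - [0,-0.05,0,0,0,0,0.085]
    - [0,-0.1,0,0,0,0,0.085]
    - [-0.03,-0.1,0.03,0,0,0,0.085]
    - [-0.06,-0.1,0.06,0,0,0,0.085]
    - [-0.1,-0.1,0.06,0,0,0,0.085]

```text
t: 26.35
position: [0.5101, -0.0986, 0.2516]
tcp_rot: [-1.574, 0.077, -0.08]
wrist_force: [-0.6, -0.6, -0.1]
gripper_width: 0.0851
```

Emit:
drive_tool:
  moves:
    - [-0.05,0,0,0,0,0,0.085]
    - [-0.1,0,0,0,0,0,0.085]
    - [-0.15,0,0,0,0,0,0.085]
    - [-0.16,0,0,0,0,0,0.085]
    - [-0.16,0,0,0,0,0,0.085]

```text
t: 26.98
position: [0.3512, -0.0827, 0.2519]
tcp_rot: [-1.575, 0.076, -0.083]
wrist_force: [0.9, 0.8, -0.3]
gripper_width: 0.0851
```

Run:
```python
from m import *
t=manip.snapshot("top");s=manip.snapshot("scene")
cv2.imwrite("pics/tf.png",cv2.resize(t[110:260,90:440],None,fx=2.2,fy=2.2,interpolation=cv2.INTER_CUBIC))
cv2.imwrite("pics/sf.png",cv2.resize(s[110:300,90:350],None,fx=3,fy=3,interpolation=cv2.INTER_CUBIC))
for n,lo,hi,h in(("green",(50,80,50),(85,255,255),.156),("red",(0,180,70),(6,255,255),.132),("yellow",(20,150,100),(32,255,255),.084),("white",(0,0,120),(180,50,255),.108)):
    for m,a,c in blobs(t,lo,hi,(200,115,350,190),150):
        print(n,a,c.round(1),atz("top",c,h).round(4))
```

```text
green 394 [337.  148.3] [ 0.6018 -0.1696]
red 415 [297.7 150. ] [ 0.604  -0.0859]
yellow 387 [222.1 144.4] [0.6302 0.088 ]
white 422 [258.2 147.8] [0.6154 0.0025]
white 212 [328.6 163.1] [ 0.58   -0.1581]
```

View pics/tf.png

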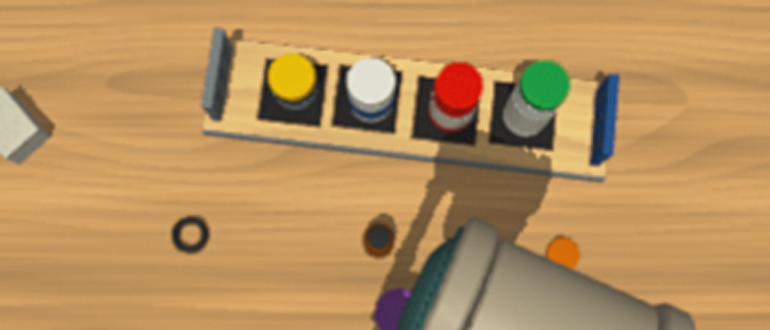

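View pics/sf.png

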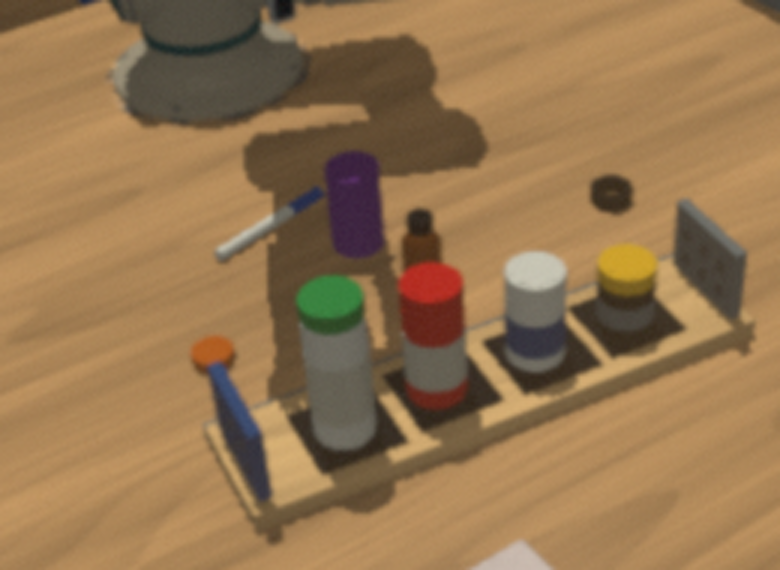

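All four are standing in order. A closer check of the centring from above, since the top view reads white about 7 mm off.

Emit:
drive_tool:
  moves:
    - [0.05,-0.02,0,0,0,0,0.085]
    - [0.1,-0.04,-0.01,0,0,0,0.085]
    - [0.15,-0.05,-0.02,0,0,0,0.085]
    - [0.2,-0.05,-0.03,0,0,0,0.085]
    - [0.25,-0.05,-0.03,0,0,0,0.085]

```text
t: 27.7
position: [0.6013, -0.1387, 0.3019]
tcp_rot: [-1.575, 0.076, -0.082]
wrist_force: [-1.1, -1.2, 1.0]
gripper_width: 0.085
```

Emit:
drive_tool:
  moves:
    - [0,0,0,0,0,0,0.085]
    - [0,0,0,0,0,0,0.085]
    - [0,0,0,0,0,0,0.085]
    - [0,0,0,0,0,0,0.085]
    - [0,0,0,0,0,0,0.085]

```text
t: 28.32
position: [0.6007, -0.1386, 0.3026]
tcp_rot: [-1.575, 0.075, -0.083]
wrist_force: [-0.2, 0.1, -0.4]
gripper_width: 0.0849
```

Run:
```python
from m import *
info=manip.camera_info("wrist");t=manip.snapshot("wrist");cv2.imwrite("pics/wf.png",t)
import pickle;np.save("wf.npy",t);pickle.dump(info,open("wf.pkl","wb"))
for n,lo,hi,h in(("green",(50,80,50),(85,255,255),.156),("red",(0,150,60),(6,255,255),.132),("yellow",(20,150,100),(32,255,255),.084),("white",(0,0,200),(180,40,255),.108)):
    for m,a,c in blobs(t,lo,hi,(200,0,330,330),600):
        print(n,a,c.round(1),atz("wrist",c,h,info).round(4))
```

```text
green 1954 [264.1 207.8] [ 0.6027 -0.1696]
red 2039 [260.5 120.7] [ 0.6074 -0.0874]
white 2040 [262.1  27.3] [0.618  0.0021]
```

View pics/wf.png

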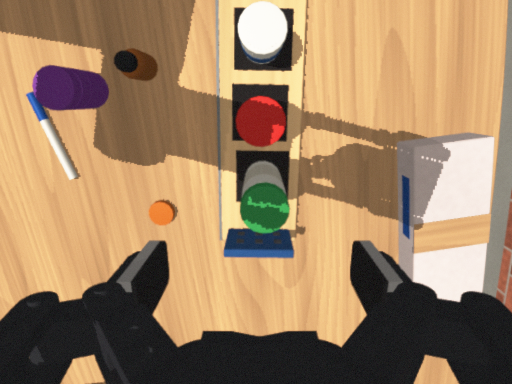

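Run:
```python
from m import *
import pickle
im=np.load("wf.npy");info=pickle.load(open("wf.pkl","rb"))
z=cv2.resize(im[0:240,215:315],None,fx=2.5,fy=2.5,interpolation=cv2.INTER_CUBIC)
th=np.radians(-5.9);ex=np.array([np.cos(th),np.sin(th)]);ey=np.array([-ex[1],ex[0]])
for c in((.622,.0067),(.609,-.0835),(.604,-.1705)):
    q=[np.array(c)+.037*(a*ex+b*ey) for a,b in((-1,-1),(1,-1),(1,1),(-1,1))]
    u=np.array([proj("wrist",(*p,.02),info) for p in q])
    cv2.polylines(z,[((u-[215,0]+.5)*2.5).astype(int)],True,(255,0,255),1)
cv2.imwrite("pics/wfz.png",z)
```

```text
(no output)
```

View pics/wfz.png

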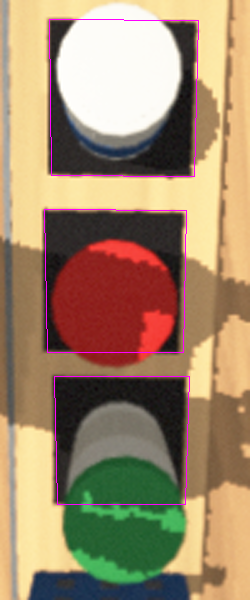

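Run:
```python
from m import *
import pickle
info=pickle.load(open("wf.pkl","rb"))
w=lambda zx,zy,h:atz("wrist",(215+zx/2.5-.3,zy/2.5-.3),h,info)
print("white bottom edge",w(117,159,.02),"exp pad c edge",.0067-.025)
# pad b measured edges at mid height
print(w(50,97,.02),w(197,97,.02))
print("green bottom far edge",w(117,402,.02))
for p in((.622,.0067,.02),(.618,.0021,.02)): 
    for k in(-.025,): print(proj("wrist",(p[0],p[1]+k,.02),info))
```

```text
white bottom edge [ 0.6160546 -0.0219331] exp pad c edge -0.0183
[0.58533117 0.01110553] [0.65918736 0.00385316]
green bottom far edge [ 0.60371622 -0.14787256]
[265.84761436  59.84456092]
[263.08281015  63.9326891 ]
```

White is about 6 mm off its pad's middle: (0.617, 0.003) against (0.622, 0.007). That is cheap to mend, so I'll regrasp and shift it.

Run:
```python
from m import *
print(go((.618,.003,.20),np.radians(-6)),go((.618,.003,.072),np.radians(-6)))
```

```text
(array([0.0023, 0.1018, 0.1432]), array([0.005, 0.004, 0.005])) (array([0.0017, 0.2298, 0.1439]), array([0.005, 0.004, 0.005]))
```

Emit:
drive_tool:
  moves:
    - [0.001,0,0.05,0,0,0,0.085]
    - [0.002,0,0.1,0,0,0,0.085]
    - [0.002,0.03,0.143,0,0,0.005,0.085]
    - [0.002,0.09,0.143,0,0,0.005,0.085]
    - [0.002,0.12,0.143,0,0,0.005,0.085]

```text
t: 29.0
position: [0.6158, 0.0038, 0.179]
tcp_rot: [-1.575, 0.081, -0.075]
wrist_force: [0.6, 0.2, 0.5]
gripper_width: 0.0847
```

Run:
```python
from m import *
manip.snapshot("top")
print(manip.read_state()["position"]);cv2.imwrite("pics/wg.png",manip.snapshot("wrist"))
print(go((.618,.003,.072),np.radians(-6)))
```

```text
[0.61394589 0.00360106 0.17555177]
(array([0.004 , 0.106 , 0.0006]), array([ 0.005,  0.004, -0.008]))
```

View pics/wg.png

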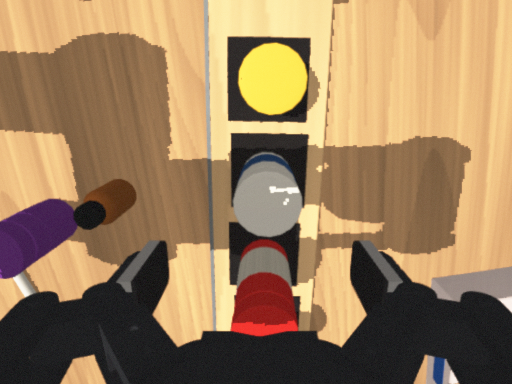

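Emit:
drive_tool:
  moves:
    - [0.002,0.03,0,0,0,0,0.085]
    - [0.004,0.06,0,0,0,-0.004,0.085]
    - [0.004,0.09,0,0,0,-0.008,0.085]
    - [0.004,0.106,0,0,0,-0.008,0.085]
    - [0.004,0.106,0,0,0,-0.008,0.085]

```text
t: 29.72
position: [0.618, 0.0022, 0.0722]
tcp_rot: [-1.575, 0.08, -0.078]
wrist_force: [0.1, 0.4, -0.4]
gripper_width: 0.0853
```

Emit:
drive_tool:
  moves:
    - [0,0,0,0,0,0,0.03]
    - [0,0,0,0,0,0,0.03]
    - [0,0,0,0,0,0,0.03]
    - [0,0,0,0,0,0,0.03]
    - [0,0,0,0,0,0,0.03]

```text
t: 30.35
position: [0.6192, 0.0021, 0.0739]
tcp_rot: [-1.575, 0.077, -0.081]
wrist_force: [-0.3, -0.3, 6.5]
gripper_width: 0.0482
```

Run:
```python
from m import *
im=manip.snapshot("wrist");cv2.imwrite("pics/wh.png",im);print(manip.read_state()["position"],manip.read_state()["wrist_force"])
```

```text
[0.6192387  0.00211773 0.07392369] [-0.79840423  0.58242161  6.88411655]
```

View pics/wh.png

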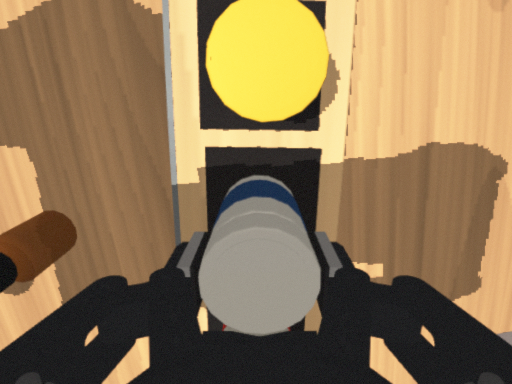

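Emit:
drive_tool:
  moves:
    - [0,-0.005,0,0,0,0,0.03]
    - [0.0025,-0.006,0.004,0,0,0,0.03]
    - [0.0025,-0.006,0.004,0,0,0,0.03]
    - [0.0025,-0.002,0.004,0,0,0,0.03]
    - [0.0025,0.0,0.004,0,0,0,0.03]

```text
t: 31.02
position: [0.6216, 0.0059, 0.0739]
tcp_rot: [-1.575, 0.078, -0.08]
wrist_force: [-2.8, 0.4, 10.2]
gripper_width: 0.0488
```

Emit:
drive_tool:
  moves:
    - [0,0.0005,0,0,0,0,0.03]
    - [0,0.001,0,0,0,0,0.03]
    - [0,0.001,0,0,0,0,0.03]
    - [0,0.001,0,0,0,0,0.03]
    - [0,0.001,0,0,0,0,0.03]

```text
t: 31.65
position: [0.6216, 0.0059, 0.0739]
tcp_rot: [-1.575, 0.078, -0.08]
wrist_force: [-1.1, -0.0, 6.7]
gripper_width: 0.0486
```

Emit:
drive_tool:
  moves:
    - [0,0,0,0,0,0,0.085]
    - [0,0,0,0,0,0,0.085]
    - [0,0,0,0,0,0,0.085]
    - [0,-0.005,0,0,0,0,0.085]
    - [0,-0.03,0,0,0,0,0.085]

```text
t: 32.28
position: [0.6202, 0.0062, 0.1027]
tcp_rot: [-1.575, 0.081, -0.077]
wrist_force: [0.6, 0.2, 0.9]
gripper_width: 0.0852
```

Emit:
drive_tool:
  moves:
    - [0,-0.05,0,0,0,0,0.085]
    - [0,-0.11,0,0,0,0,0.085]
    - [0,-0.16,0,0,0,0,0.085]
    - [0,-0.18,-0.03,0,0,0,0.085]
    - [0,-0.18,-0.07,0,0,0,0.085]

```text
t: 32.9
position: [0.6148, -0.0627, 0.2863]
tcp_rot: [-1.575, 0.074, -0.08]
wrist_force: [0.6, 0.4, 1.0]
gripper_width: 0.085
```

Emit:
drive_tool:
  moves:
    - [0,0,0,0,0,0,0.085]
    - [0,0,0,0,0,0,0.085]
    - [0,0,0,0,0,0,0.085]
    - [0,0,0,0,0,0,0.085]
    - [0,0,0,0,0,0,0.085]

```text
t: 33.52
position: [0.6148, -0.0621, 0.2861]
tcp_rot: [-1.575, 0.074, -0.079]
wrist_force: [-0.2, 0.2, -0.4]
gripper_width: 0.0852
```

Run:
```python
from m import *
info=manip.camera_info("wrist");im=manip.snapshot("wrist");s=manip.snapshot("scene")
for n,lo,hi,h in(("green",(50,80,50),(85,255,255),.156),("red",(0,150,60),(6,255,255),.132),("yellow",(20,150,100),(32,255,255),.084),("white",(0,0,180),(180,40,255),.108)):
    for m,a,c in blobs(im,lo,hi,(200,0,330,330),600): print(n,a,c.round(1),atz("wrist",c,h,info).round(4))
th=np.radians(-5.9);ex=np.array([np.cos(th),np.sin(th)]);ey=np.array([-ex[1],ex[0]])
for c in((.629,.091),(.622,.0067),(.609,-.0835),(.604,-.1705)):
    u=np.array([proj("wrist",(*(np.array(c)+.037*(a*ex+b*ey)),.02),info) for a,b in((-1,-1),(1,-1),(1,1),(-1,1))])
    cv2.polylines(im,[u.astype(int)],True,(255,0,255),1)
cv2.imwrite("pics/wk.png",im);cv2.imwrite("pics/sk.png",cv2.resize(s[110:300,90:350],None,fx=3,fy=3,interpolation=cv2.INTER_CUBIC))
```

```text
green 1933 [257.7 284.2] [ 0.6031 -0.1676]
red 2131 [254.6 197. ] [ 0.6082 -0.0835]
yellow 1995 [259.8  22. ] [0.6299 0.0855]
white 1952 [258.5 102.3] [0.6209 0.0067]
```

View pics/wk.png

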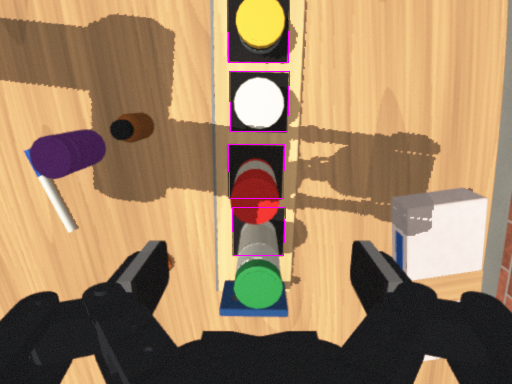

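View pics/sk.png

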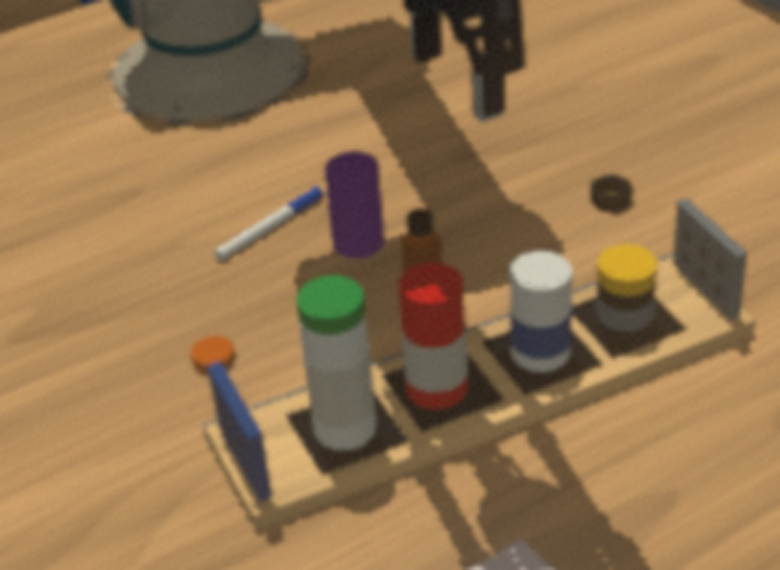

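White is now within about 1 mm, and red and green within about 3 mm. Yellow's −5 mm reading is cut off by the image edge; earlier views gave about 3 mm. The bottle stands untouched, so I'm handing in.

```bash
python3 -c "
from plant import manip
print(manip.close_job())"
```

```text
the job is handed in; nothing more can be done
None
```

I lined up the four jars from the blue stop to the grey: green on pad d, red on c, white on b and yellow on a. All are upright and released. The job was handed in at about 34 s on the robot's clock, with the gripper open and well clear.

- **Centring:** In the last wrist picture white read about 1 mm from the middle of its pad, and red and green about 3 mm or less. Yellow read about 5 mm off, but its cap was cut by the image edge; an earlier full view put it within about 3 mm.
- **White mended:** After the first placing, white was about 6 mm off, so I regrasped it and shifted it before handing in.
- **Cameras disagreed:** The top camera put the jars up to about 5 mm nearer the robot than the wrist camera did. I went by the wrist camera, because its close view also showed the pad edges.
- **Other objects:** No jar was knocked over. The bottle and the purple look-alike were not touched.

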